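Uncover the bench valve box and push the disc-ended valve handle shut

ROBOT

A 6-joint arm with a two-finger parallel gripper is mounted at the origin on the work surface. World frame = base frame: x ahead of the robot, y to its left, z up, the work surface at z = 0. Lengths are in m, angles in rad, forces in N, time in s.
With the tool pointing down it reaches from about 0.3 to 0.95 m from the base axis. Payload 3.1 kg.
Tool frame: the origin (TCP) lies between the finger pads; the fingertips stand 19 mm ahead of it and the grasp point (between the pads) is the TCP; y points along the fingers, x is the direction in which the jaws open and shut, and the axes are right-handed (so a half turn about y gives the same grasp; the last joint's range is limited). The gripper opens to 85 mm and grips with 20 to 120 N. Pads are 22 mm wide; open, the fingers measure 114 mm over their backs; the gripper's body (76 mm by 85 mm) begins 54 mm behind the grasp point. The pads swing forward as they close: fully open they stand 13 mm farther back than shut.
Start: joints at [1.082, 0.308, 1.634, -0, 1.2, -0.07], TCP at [0.254, 0.571, 0.25] pointing down, gripper open.
Joint ranges: [-3.06, 3.06], [-0.79, 1.96], [0.05, 2.63], [-1.19, 4.34], [0.05, 2.64], [-2.94, 2.94]. Speed limits (rad/s): [2.79, 2.79, 3.14, 3.14, 3.14, 3.14].

INTERFACE

Orientations are given as a unit quaternion [w, x, y, z].
In Python, from station import env gives the robot as it stands. The module is installed in compiled form; this text tells all that it offers.
- The arm moves only by the tool servo_tool, never from a script. Its argument "rows" is one flat list of numbers, 5 for each row, row after row: the shift along the tool's x, y, z in mm, then the turn about the tool's y in rad, then the closure, from -1 (fully open) to 1 (shut). In form: [dx, dy, dz, roll, grip, dx, dy, dz, roll, grip, ...]. A call has 1 to 10 rows; each row is the pose to reach, as a shift and turn from the pose commanded when the call began, along the tool's axes at that moment; what a row does not reach only later rows make up. A row lasts 1/8 s, in which the tool goes at most 62.5 mm and 10.7 degrees, less where a joint would pass 70% of its speed; a pose out of reach is approached as far as the arm can. A call with a gripper value outside its range is refused whole. The fingers move at their own pace and stop on an object; "newtons" is the grip in N (left out, the last holds). Time passes only in rows, so rows that repeat a pose let the fingers close. It gives the time, the measured TCP pose, the force and the opening at its end, in the units of the state.
- env.state(): the state, without advancing time (a new reading comes with each control period).
- env.camera(name): name is "side" or "top"; returns (picture, depth): 420x560x3 uint8, blue, green, red; 420x560 float32, m along the optical axis (not along the pixel's ray), 0 where there is no reading.
- env.camera_info(name): a dict with "vertical_fov" (degrees; the focal length in pixels is half the picture's height over the tangent of half this angle, whatever the lens; pixels are square), "cx", "cy" (the principal point, pixels), "eye" and "orientation" of the camera in the world. Camera axes: x right, y up, looking along -z (the intrinsics and any distortion apply to the point x, -y, -z); pixel columns grow to the right and rows downward; lengths in m; the calibration is good to about 2 mm. A picture is of the moment at which its call begins. camera_info takes no time and is no camera call.
- env.finish_job(): hands the job in, once; it reports no verdict.
The state is a dict: "time": time; "joint_positions": joint angles; "joint_velocities": joint speeds; "joint_torque": joint torques, N m; "ee_pos": TCP position; "tcp_rot": TCP orientation; "wrist_force": force on the tool from outside, world axes, zero at the start; "moment": the same for the moment, N m; "grip_width": finger opening in m.
Only numpy, scipy, OpenCV 4.12 (cv2) and the standard library are available. Lean on these libraries where they do the work, as an engineer would, in place of code of your own. Each camera call takes 0.05 s, during which the arm holds its last target. There are 200 camera calls.

TASK

On the lab bench, push the dark metal cover of the white valve box along its guides by its turned-up edge, all the way to the other end of the box, so that the two valve handles under it lie bare. Then push the handle that ends in a round disc clockwise (seen from above) a quarter turn until it is fully shut, square across its pipe against its stop. Lift nothing, and leave the plain straight handle, the beaker, the jar and the bottle as they are.

Things in the scene. Friction and masses are not known exactly. Their poses are not given: they have to be found in the camera images.
- box: White valve box fixed to the bench, 160 x 520 mm (x, y), 83 mm high; origin: centre of its underside; its x points away from the robot within 15 degrees. The -y half is a closed deck, 68 mm high; the +y half an open bay, x -66 to 66 mm, y 0 to 250, floor 8 mm high, with two valves, pipes along box x. Walls carry the cover at 72 mm; guide lips reach 83 mm; end stops at y -250 and 250 reach 82 mm.
- cover: Loose dark steel sheet, 147 x 245 mm (x, y), 5 mm thick, 0.25 to 0.5 kg, lying in the box's guides with 2 mm play, axes as the box's; origin: centre of its underside, 72 mm above the bench. It starts over the bay (origin at box y +98 to +122 mm) and slides towards box -y, with 2 to 5 N, to its stop at box y = -127 mm.
- flange (a point): Middle of the outer (+y) face of the cover's turned-up edge, 122.5 mm from the cover's origin along +y. The bare aluminium edge is 120 mm long along x, 5 mm thick, and stands 77 to 101 mm above the bench; this point is 89 mm above it. Push here towards box -y.
- disc_handle (a joint): Turn of the disc-ended valve handle about its upright pivot, rad: 0 open (it points to box -x, along its pipe, towards the robot), growing clockwise seen from above to 1.57 shut (it points to box +y, across the pipe, on its stop). Starts at 0 to 0.25. It stays where it is left; turning takes 0.12 N m (2.4 N at the disc).
- disc_pivot (a point): Point on the disc-ended handle's pivot axis, 57 mm above the bench, at box x +30 and y +65 or +175 mm (the valves swap places). Steel handle: flat bar 12 mm wide, 52 to 62 mm above the bench, from a hub of radius 12 mm (nut on top to 66 mm) to the disc. The pipe below reaches up to 29 mm and the valve body, within 22 mm of the pivot along x, to 33 mm.
- disc_end (a point): Centre of the flat round disc at the end of the handle to be shut: disc 34 mm across, 10 mm thick, centre 50 mm from the pivot axis and 57 mm above the bench.
- plain_end (a point): Point on the other handle, a plain straight bar of the same steel, 12 mm wide, 10 mm thick and reaching 67 mm from its pivot; this point is 50 mm from the pivot, 57 mm above the bench. It points to box -x, turned 0 to 0.25 rad clockwise; it turns as easily and must stay as it is.
- beaker: Open glass beaker, 68 mm across, 85 mm high, loose, behind the box; origin at the centre of its underside.
- jar: Amber jar, 56 mm across, 75 mm high, loose, behind the box; origin at the centre of its underside.
- bottle: White plastic bottle, 68 mm across, 150 mm high, loose, behind the box; origin at the centre of its underside.
Things that resemble listed ones, but are neither listed nor needed, are in the scene too. What is shaped like the jar but brown or purple is not meant.

How it is judged:
On the way, in this order (a step that is already met when the one before it is completed fails the run):
1. the cover is slid aside onto the deck, lying in its guides (y of cover in the frame of box below -0.105 m and z of cover in the frame of box between 0.066 and 0.078 m), for 0.2 s.
2. the disc-ended handle is pushed shut (value of joint disc_handle above 1.45 rad), for 0.2 s.
At the end, for the whole second after the job is handed in: The cover lies in its guides over the deck, its centre beyond box y = -105 mm (stop at -127 mm); the disc-ended handle is turned to at least 1.45 rad (stop at 1.57); the end point of the plain handle has moved less than 12 mm; beaker, jar and bottle stand within 25 mm of where they were (all of step 1 and value of joint disc_handle above 1.45 rad and distance of plain_end from where it was at the start of the episode below 0.012 m and linear speed of cover below 0.02 m/s and distance of each of beaker, jar, bottle from where it was at the start of the episode below 0.025 m and angle between each of beaker, jar, bottle's own z axis and vertical below 0.3 rad); the robot touches nothing.
It fails at once if the cover is lifted off its guides (z of cover in the frame of box above 0.087 m).
It fails at once if the plain straight handle is turned (distance of plain_end from where it was at the start of the episode above 0.012 m).
It fails at once if the beaker is lifted, knocked over or pushed away (distance of beaker from where it was at the start of the episode above 0.025 m or height (world z) of beaker above 0.015 m or angle between beaker's own z axis and vertical above 0.3 rad).
It fails at once if the jar is lifted, knocked over or pushed away (distance of jar from where it was at the start of the episode above 0.025 m or height (world z) of jar above 0.015 m or angle between jar's own z axis and vertical above 0.3 rad).
It fails at once if the bottle is lifted, knocked over or pushed away (distance of bottle from where it was at the start of the episode above 0.025 m or height (world z) of bottle above 0.015 m or angle between bottle's own z axis and vertical above 0.3 rad).
It also fails if it takes over 50 s, if anything falls off the work surface, if the arm or the gripper's body presses on something with over 40 N, if the wrist force passes 120 N, or if a joint passes its speed limit or range.

## Working session

There is one attempt and no reset: what is moved stays moved. The work goes in short steps, Python scripts to look and compute and a tool call to move; the robot and the scene stay as the last step left them, time stands still between calls to the robot, and variables do not carry over. Pictures are saved under pics/ and viewed, about 8 in all and at most 12, crops included, and the job is handed in when it is done.

Besides the shell and the picture viewer there is one more tool, called after "Emit:" in YAML: its name, and indented under it one key for each argument. servo_tool: Moves the arm, as the interface text tells. Its arguments: {"type":"object","properties":{"rows":{"type":"array"},"newtons":{"type":"number"}},"required":["rows"]}

```bash
mkdir -p pics
cat > h.py <<'E'
import numpy as np,cv2
from station import env
from scipy.spatial.transform import Rotation as R
def rot(q): return R.from_quat([q[1],q[2],q[3],q[0]])
def grab(n,f):
    im,d=env.camera(n); cv2.imwrite('pics/'+f+'.png',im); np.save('pics/'+f+'.npy',d); return im,d
def info(n):
    i=env.camera_info(n); return i,210/np.tan(np.radians(i['vertical_fov'])/2)
def px(n,u,v,d):
    i,f=info(n); p=np.array([(u-i['cx'])/f*d,-(v-i['cy'])/f*d,-d])
    return rot(i['orientation']).apply(p)+i['eye']
def pz(n,u,v,z):  # intersect with height z
    i,f=info(n); r=px(n,u,v,1.)-i['eye']; return i['eye']+r*(z-i['eye'][2])/r[2]
def proj(n,p):
    i,f=info(n); q=rot(i['orientation']).inv().apply(np.array(p)-i['eye']); return i['cx']-f*q[0]/q[2], i['cy']+f*q[1]/q[2]
E
python3 - <<'E'
from h import *
for n in('top','side'):
    grab(n,n+'0'); print(env.camera_info(n))
print(env.state())
E
```

```text
{'vertical_fov': 47.4279822685652, 'cx': 277.29891132376247, 'cy': 208.06647167973162, 'eye': array([0.53071755, 0.00630176, 0.87518732]), 'orientation': array([-0.69948963, -0.0668629 ,  0.03594586,  0.7105994 ])}
{'vertical_fov': 44.9564401074189, 'cx': 284.20615991483606, 'cy': 202.5620776595762, 'eye': array([0.59251376, 0.80387244, 0.53956138]), 'orientation': array([-0.01636387, -0.01852764,  0.50968159,  0.86000792])}
{'time': 0.1, 'joint_positions': array([ 1.08232014e+00,  3.08917126e-01,  1.63507893e+00,  1.53842526e-05,
        1.19968838e+00, -6.97222808e-02]), 'joint_velocities': array([ 0.00174459, -0.00154675, -0.00252195, -0.00160735,  0.00010515,
        0.00110366]), 'joint_torque': array([-3.76104808e-04, -4.16409516e+01, -2.77643967e+01, -8.38845426e-05,
        4.09138549e-03, -2.64982106e-05]), 'ee_pos': array([0.25383796, 0.57035278, 0.249153  ]), 'tcp_rot': array([-0.5926521 ,  0.59336052,  0.38450395, -0.38580241]), 'wrist_force': array([0.15184822, 0.22453945, 0.34782275]), 'moment': array([-0.02471112, -0.0176582 , -0.02137492]), 'grip_width': 0.08566207513772185}
```

View pics/top0.png

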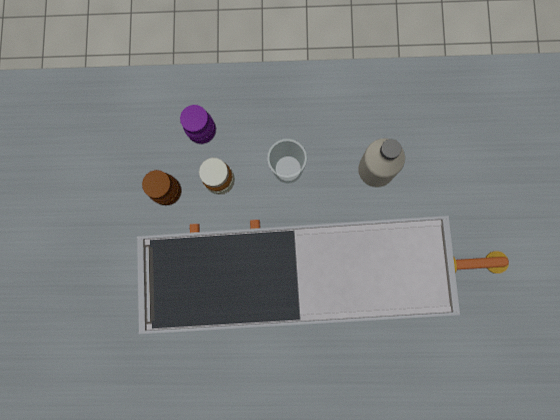

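View pics/side0.png

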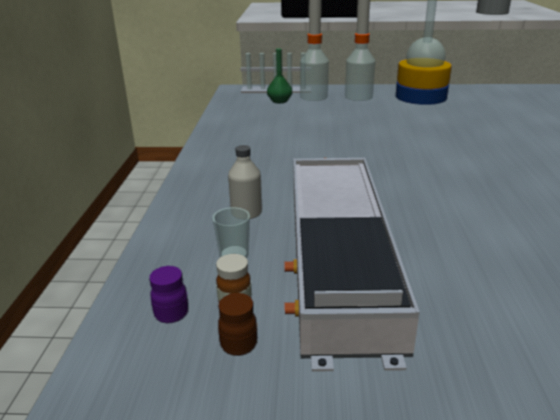

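The top view shows the box with corners at about (137,237), (449,218), (458,315) and (139,333). The cover is at left (+y), with its edge at about column 150. The valve stubs stick out at (195,229) and (255,224). Behind the box are the beaker at (287,160), the bottle at (382,163) and three jars: purple (198,123), brown (160,187) and a white-lidded amber one (217,175). I only need to stay clear of these. Next I'll enlarge the box.

Run:
```python
from h import *
im=cv2.imread('pics/top0.png')
a=cv2.resize(im[225:340,128:178],None,fx=5,fy=5,interpolation=2)
b=cv2.resize(im[210:325,415:465],None,fx=5,fy=5,interpolation=2)
cv2.imwrite('pics/c1.png',np.hstack([a,b]))
for c in[(137,237),(449,218),(458,315),(139,333)]: print(pz('top',*c,.083))
d=np.load('pics/top0.npy')
for u,v in[(220,280),(370,270),(150,285),(143,285)]: print(u,v,px('top',u,v,d[v,u]))
s=env.state(); print(rot(s['tcp_rot']).as_matrix().round(3))
```

```text
[0.60244516 0.27737579 0.083     ]
[ 0.62528201 -0.24208929  0.083     ]
[ 0.4691204  -0.24630067  0.083     ]
[0.44503109 0.26924812 0.083     ]
220 280 [0.52909288 0.13733095 0.07726242]
370 270 [ 0.54241236 -0.11184155  0.06860281]
150 285 [0.52248628 0.24898537 0.09616471]
143 285 [0.5224918  0.26468307 0.08349456]
[[ 0.407 -0.001 -0.914]
 [ 0.914 -0.002  0.407]
 [-0.002 -1.     0.   ]]
```

View pics/c1.png

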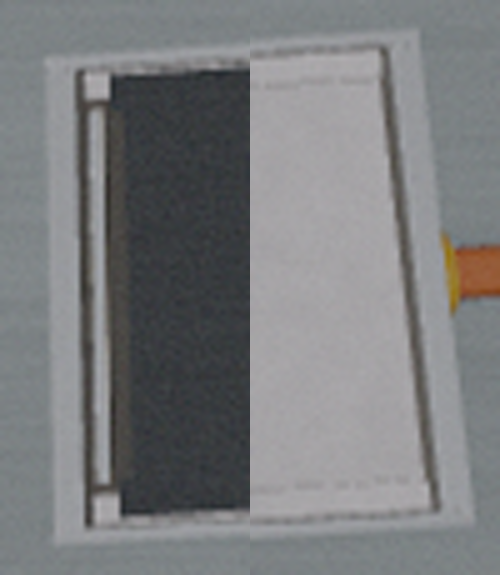

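```bash
cat >> h.py <<'E'
def boxfit():
    C=[(137,236.6),(448,216),(459.5,314.6),(139,334)]
    P=np.array([pz('top',*c,.082)[:2] for c in C]); Q=np.array([[.08,.26],[.08,-.26],[-.08,-.26],[-.08,.26]])
    q=(Q-Q.mean(0))@[1,1j]; p=(P-P.mean(0))@[1,1j]; a=np.angle((p*q.conj()).sum())
    return P.mean(0),a,p-q*np.exp(1j*a)
def tow(b,z=0):
    c,a,_=boxfit(); r=np.array([[np.cos(a),-np.sin(a)],[np.sin(a),np.cos(a)]]); return np.r_[c+r@b,z]
def tob(w):
    c,a,_=boxfit(); r=np.array([[np.cos(a),-np.sin(a)],[np.sin(a),np.cos(a)]]); return r.T@(np.array(w)[:2]-c)
E
python3 - <<'E'
from h import *
print(boxfit())
d=np.load('pics/top0.npy'); i,f=info('top')
# flange points: z in .09-.11
vv,uu=np.mgrid[230:335,137:170]; P=px('top',0,0,1)
pts=np.array([px('top',u,v,d[v,u]) for u,v in zip(uu.ravel(),vv.ravel())])
m=(pts[:,2]>.092)&(pts[:,2]<.115); B=np.array([tob(p) for p in pts[m]]); print(m.sum(),np.percentile(B,[2,25,50,75,98],axis=0),np.median(pts[m][:,2]))
# flange top outer/inner edges from crop
for u,v in[(146.0,245.5),(150,322.5),(149,245.5),(150.3,322)]: print(tob(pz('top',u,v,.101)))
vs,us=np.mgrid[250:320:3,160:290:3]; q=np.array([np.r_[tob(px('top',u,v,d[v,u])),px('top',u,v,d[v,u])[2]] for u,v in zip(us.ravel(),vs.ravel())]); print(q.mean(0),np.std(q,0))
E
```

```text
(array([0.5362339 , 0.01431427]), np.float64(0.05002692302212462), array([ 7.95424015e-05-0.00025083j, -3.87300721e-04+0.00036851j,
        3.10949936e-04+0.0003385j , -3.19161705e-06-0.00045619j]))Traceback (most recent call last):
  File "<stdin>", line 6, in <module>
  File "h.py", line 10, in px
    i,f=info(n); p=np.array([(u-i['cx'])/f*d,-(v-i['cy'])/f*d,-d])
        ~~~~^^^
  File "h.py", line 8, in info
    i=env.camera_info(n); return i,210/np.tan(np.radians(i['vertical_fov'])/2)
ValueError: time passes only in moves, steps and waits
```

```bash
sed -i '1i import functools' h.py; sed -i 's/^def info/@functools.lru_cache(None)\ndef info/; s/^def boxfit/@functools.lru_cache(None)\ndef boxfit/' h.py
python3 - <<'E'
from h import *
d=np.load('pics/top0.npy')
vv,uu=np.mgrid[230:335,137:170]
pts=np.array([px('top',u,v,d[v,u]) for u,v in zip(uu.ravel(),vv.ravel())])
m=(pts[:,2]>.092)&(pts[:,2]<.115); B=np.array([tob(p) for p in pts[m]]); print(m.sum(),np.percentile(B,[2,25,50,75,98],axis=0),np.median(pts[m][:,2]))
for u,v in[(146.0,246),(149.5,322),(149,246),(150.3,322)]: print(tob(pz('top',u,v,.101)))
c,a,_=boxfit();print(c,a)
s=env.state(); M=rot(s['tcp_rot']).as_matrix()
T=R.from_matrix(np.array([[-np.sin(a),0,-np.cos(a)],[np.cos(a),0,-np.sin(a)],[0,-1,0]]))  # tool x along box y
print('roll to box y',(rot(s['tcp_rot']).inv()*T).as_rotvec()); print(tow([0,.2]),tob(s['ee_pos']))
E
```

```text
344 [[-5.71942414e-02  2.34408453e-01]
 [-3.18573622e-02  2.35137815e-01]
 [-1.67639202e-04  2.36018701e-01]
 [ 2.87768576e-02  2.37835826e-01]
 [ 5.66040862e-02  2.39795306e-01]] 0.10049934412672767
[0.06155917 0.23870386]
[-0.06051593  0.23574372]
[0.06123303 0.23373093]
[-0.06059187  0.23444814]
[0.5362339  0.01431427] 0.05002692302212462
roll to box y [-0.00064595 -0.46878626 -0.00200985]
[0.52623269 0.21406405 0.        ] [-0.25423735  0.56946436]
```

```bash
cat >> h.py <<'E'
def go(b,z):
    s=env.state(); M=rot(s['tcp_rot']).as_matrix(); c,a,_=boxfit()
    T=np.array([[-np.sin(a),0,-np.cos(a)],[np.cos(a),0,-np.sin(a)],[0,-1,0]])
    print('mm',(M.T@(tow(b,z)-s['ee_pos'])*1e3).round(1),'rotvec',R.from_matrix(M.T@T).as_rotvec().round(4))
def st():
    s=env.state(); print(s['time'],'box',tob(s['ee_pos']).round(4),s['ee_pos'].round(4),'F',s['wrist_force'].round(1),s['grip_width'])
E
python3 -c "
from h import *
st();go([0,.285],.25)"
```

```text
0.1 box [-0.2542  0.5695] [0.2538 0.5704 0.2492] F [0.2 0.2 0.3] 0.08566207513772185
mm [-138.9   -0.6 -355.3] rotvec [-0.0006 -0.4688 -0.002 ]
```

Emit:
servo_tool:
  rows: [-20,0,-51,-0.07,1,-40,0,-102,-0.14,1,-60,0,-153,-0.21,1,-80,0,-204,-0.28,1,-100,0,-255,-0.35,1,-120,0,-306,-0.42,1,-139,0,-355,-0.469,1,-139,0,-355,-0.469,1,-139,0,-355,-0.469,1]
  newtons: 40

```text
time: 1.23
ee_pos: [0.5215, 0.2995, 0.2496]
tcp_rot: [0.488, -0.487, -0.512, 0.513]
wrist_force: [0.5, -0.9, 0.3]
grip_width: 0.0
```

```bash
python3 -c "
from h import *
st();go([0,.280],.107)"
```

```text
1.225 box [-0.0005  0.2855] [0.5215 0.2995 0.2496] F [ 0.5 -0.9  0.3] 1.2766824736720914e-05
mm [ -5.5 142.6  -0.7] rotvec [-0.0017 -0.001   0.    ]
```

Lowering in front of the edge, with the fingertips at about 88 mm.

Emit:
servo_tool:
  rows: [-3,45,0,0,1,-5,90,0,0,1,-5,130,0,0,1,-5,142,0,0,1,-5,142,0,0,1]

```text
time: 1.85
ee_pos: [0.5213, 0.2953, 0.1079]
tcp_rot: [0.487, -0.487, -0.512, 0.513]
wrist_force: [0.7, 0.2, 0.8]
grip_width: -0.0002
```

```bash
python3 -c "
from h import *
st();a,b=grab('side','s1');cv2.imwrite('pics/s1c.png',cv2.resize(a[150:380,240:450],None,fx=2.5,fy=2.5));go([0,.280],.107)"
```

```text
1.85 box [-0.0009  0.2814] [0.5213 0.2953 0.1079] F [0.7 0.2 0.8] -0.00015116412233949391
mm [-1.8  2.3  0.4] rotvec [0.0014 0.0013 0.0007]
```

View pics/s1c.png

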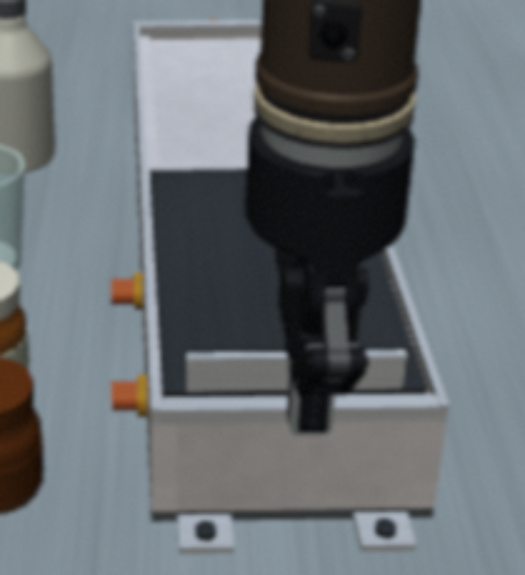

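The shut fingers stand just outside the middle of the aluminium edge at crop (310,400), with the edge at crop (295,370). Now pushing.

Emit:
servo_tool:
  rows: [-12,0,0,0,1,-22,0,0,0,1,-32,0,0,0,1,-44,0,0,0,1,-58,0,0,0,1,-74,0,0,0,1,-90,0,0,0,1,-106,0,0,0,1,-118,0,0,0,1,-125,0,0,0,1]

```text
time: 3.15
ee_pos: [0.5294, 0.1694, 0.1093]
tcp_rot: [-0.488, 0.488, 0.513, -0.511]
wrist_force: [-0.8, 5.3, 4.5]
grip_width: 0.0002
```

```bash
python3 -c "
from h import *
st();go([0,.010],.108)
a,d=grab('side','s2');cv2.imwrite('pics/s2c.png',cv2.resize(a[140:380,240:450],None,fx=2.5,fy=2.5))"
```

```text
3.15 box [0.0009 0.1552] [0.5294 0.1694 0.1093] F [-0.8  5.3  4.5] 0.00024269627932316522
mm [-145.2    1.     0.7] rotvec [ 0.0019 -0.0012  0.0015]
```

View pics/s2c.png

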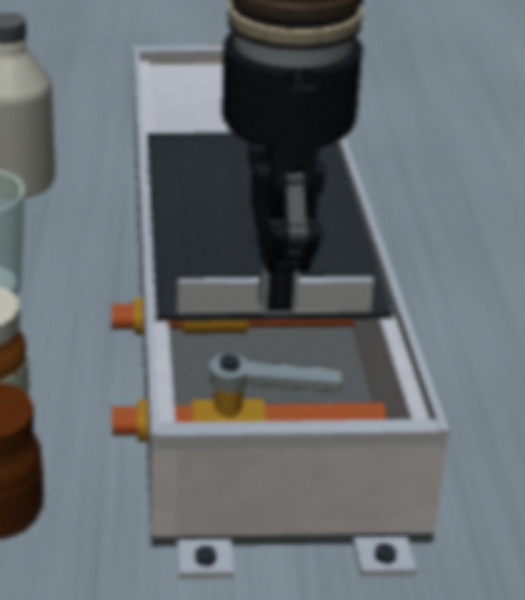

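The cover is sliding, and the plain handle has appeared at y=175. So the disc handle is the one at y=65. Continuing.

Emit:
servo_tool:
  rows: [-14,0,0,0,1,-29,0,0,0,1,-44,0,0,0,1,-60,0,0,0,1,-76,0,0,0,1,-92,0,0,0,1,-107,0,0,0,1,-120,0,0,0,1,-129,0,0,0,1,-134,0,0,0,1]

```text
time: 4.45
ee_pos: [0.5355, 0.0358, 0.1092]
tcp_rot: [-0.488, 0.487, 0.513, -0.511]
wrist_force: [0.4, 6.4, 7.0]
grip_width: -0.0001
```

Emit:
servo_tool:
  rows: [-3,0,0,0,1,-6,0,0,0,1]

```text
time: 4.7
ee_pos: [0.5358, 0.0302, 0.1092]
tcp_rot: [-0.488, 0.487, 0.513, -0.511]
wrist_force: [0.1, 6.3, 6.6]
grip_width: 0.0002
```

```bash
python3 -c "
from h import *
st();go([0,.010],.108)
a,d=grab('side','s3');cv2.imwrite('pics/s3c.png',cv2.resize(a[140:380,240:450],None,fx=2.5,fy=2.5))"
```

```text
4.7 box [0.0003 0.0159] [0.5358 0.0302 0.1092] F [0.1 6.3 6.6] 0.00023525042252714966
mm [-5.9  1.2  0.3] rotvec [ 0.0008 -0.001   0.0018]
```

View pics/s3c.png

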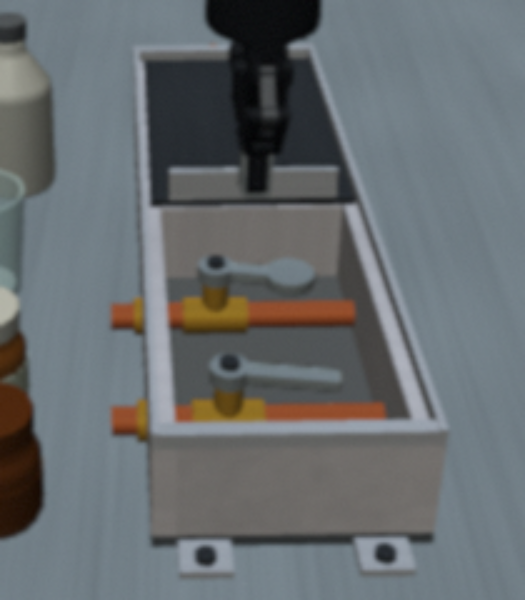

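Both handles are bare: the disc handle at crop (290,273), the plain one at (335,378). Pushing the last millimetres to the stop.

Emit:
servo_tool:
  rows: [-2,0,0,0,1,-4,0,0,0,1]

```text
time: 5.0
ee_pos: [0.5359, 0.0263, 0.1092]
tcp_rot: [-0.488, 0.487, 0.513, -0.512]
wrist_force: [-0.2, 6.6, 7.1]
grip_width: -0.0002
```

Emit:
servo_tool:
  rows: [-2,0,0,0,1,-3,0,0,0,1]

```text
time: 5.25
ee_pos: [0.536, 0.0233, 0.1092]
tcp_rot: [-0.488, 0.487, 0.513, -0.512]
wrist_force: [0.3, 7.2, 6.9]
grip_width: -0.0001
```

Emit:
servo_tool:
  rows: [-2,0,0,0,1,-4,0,0,0,1]

```text
time: 5.5
ee_pos: [0.5361, 0.021, 0.1092]
tcp_rot: [-0.489, 0.487, 0.513, -0.51]
wrist_force: [-0.2, 13.9, 6.9]
grip_width: -0.0003
```

The force rose to 14 N, so the cover is at its stop. Backing off before raising.

Emit:
servo_tool:
  rows: [6,0,0,0,1,16,0,0,0,1,26,-20,0,0,1,28,-50,0,0,1,28,-50,0,0,1]

```text
time: 6.12
ee_pos: [0.5361, 0.0468, 0.16]
tcp_rot: [-0.486, 0.488, 0.513, -0.512]
wrist_force: [0.1, -0.6, 0.4]
grip_width: 0.0004
```

```bash
python3 -c "
from h import *
st()
a,d=grab('side','s4');c=a[200:310,300:400];cv2.imwrite('pics/s4c.png',cv2.resize(c,None,fx=5,fy=5,interpolation=2))
for n,p,z in[('disc',(293,273),.062),('hubnut',(215,262),.066),('plainhub',(229,363),.066),('plain tip',(341,378),.062)]:
  print(n,tob(pz('side',240+p[0]/2.5,140+p[1]/2.5,z)))
D=d; import itertools
pts=[(u,v,px('side',u,v,D[v,u])) for u in range(320,385) for v in range(235,265) if D[v,u]>0]
B=np.array([np.r_[tob(p),p[2]] for u,v,p in pts]); m=(B[:,2]>.055)&(B[:,2]<.068)&(B[:,0]<-.0)&(B[:,0]>-.06)&(B[:,1]>.03)&(B[:,1]<.13);print(m.sum(),B[m].min(0),B[m].max(0),B[m].mean(0))
"
```

```text
6.125 box [0.0015 0.0324] [0.5361 0.0468 0.16  ] F [ 0.1 -0.6  0.4] 0.0004385212094067389
disc [-0.02126094  0.07872667]
hubnut [0.03036186 0.07013119]
plainhub [0.03020885 0.17941317]
plain tip [-0.03529754  0.19001386]
232 [-0.03560494  0.05483447  0.05517773] [-1.58434308e-05  9.20027712e-02  6.24143496e-02] [-0.0185032   0.0755321   0.05968462]
```

View pics/s4c.png

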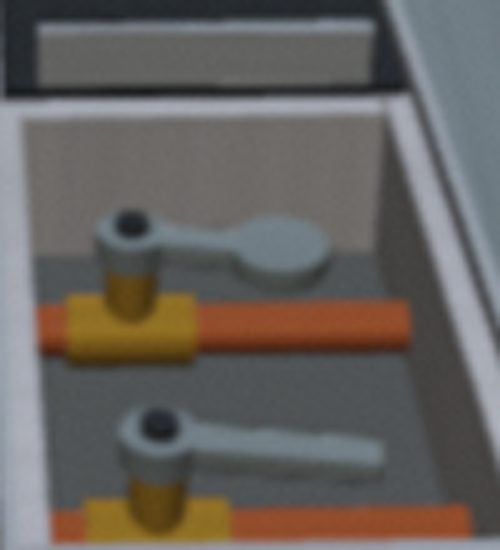

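The disc handle is the far one in the bay, disc at crop (280,245), about box (-20, 74). The side camera reads about 5 mm high in y, judging by the hubs. The plain handle is near, at (300,445). I'll lower the fingers beside the disc on its -y side.

Emit:
servo_tool:
  rows: [4,0,21,0,1,4,30,21,0,1,4,60,21,0,1,4,85,21,0,1,4,94,21,0,1,4,94,21,0,1]

```text
time: 6.92
ee_pos: [0.5123, 0.0497, 0.063]
tcp_rot: [0.488, -0.487, -0.512, 0.513]
wrist_force: [0.2, 0.3, 0.1]
grip_width: 0.0003
```

```bash
python3 -c "
from h import *
st()
b=tob(env.state()['ee_pos'])*1e3
for t in [.15,.3,.5,.7,.9,1.1,1.3,1.45,1.57]:
  c=np.array([30-50*np.cos(t),65+50*np.sin(t)]); n=np.array([np.sin(t),np.cos(t)])
  q=c-n*17-11*np.array([min(1,n[0]*1.6),min(1,n[1]*1.6)]); e=q-b
  print(t,q.round(),'dx %.0f dz %.0f'%(e[1],-e[0]))
"
```

```text
6.925 box [-0.0222  0.0365] [0.5123 0.0497 0.063 ] F [0.2 0.3 0.1] 0.000257063917983325
0.15 [-25.  45.] dx 8 dz 2
0.3 [-28.  53.] dx 16 dz 6
0.5 [-30.  63.] dx 27 dz 8
0.7 [-30.  73.] dx 37 dz 8
0.9 [-25.  83.] dx 46 dz 3
1.1 [-19.  94.] dx 57 dz -3
1.3 [-11. 104.] dx 67 dz -11
1.45 [ -4. 110.] dx 74 dz -18
1.57 [  2. 115.] dx 78 dz -24
```

Emit:
servo_tool:
  rows: [8,0,2,0,1,16,0,5,0,1,27,0,8,0,1,37,0,8,0,1,46,0,3,0,1,57,0,-3,0,1,57,0,-3,0,1]

```text
time: 7.8
ee_pos: [0.5142, 0.1084, 0.0641]
tcp_rot: [-0.487, 0.487, 0.513, -0.512]
wrist_force: [-0.3, 0.2, -0.8]
grip_width: 0.0002
```

```bash
python3 -c "
from h import *
st()
a,d=grab('side','s5');c=a[200:310,300:400];cv2.imwrite('pics/s5c.png',cv2.resize(c,None,fx=5,fy=5,interpolation=2))"
```

```text
7.8 box [-0.0173  0.095 ] [0.5142 0.1084 0.0641] F [-0.3  0.2 -0.8] 0.00021626666637257006
```

View pics/s5c.png

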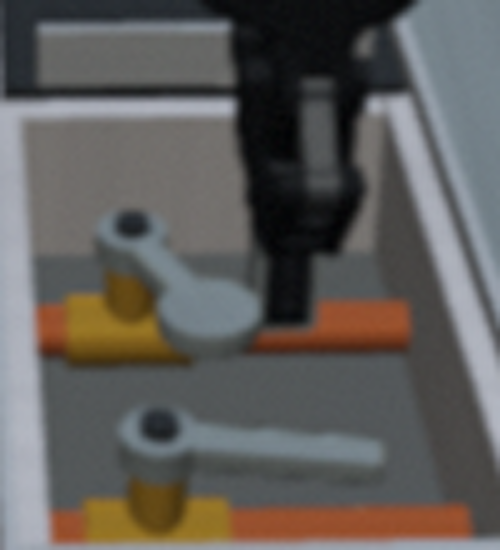

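The handle is at about 0.9 rad, with the finger at crop (290,290) just on the -x side of the disc (210,315). Continuing the arc.

Emit:
servo_tool:
  rows: [6,0,-4,0,1,12,0,-8,0,1,17,0,-12,0,1,20,0,-16,0,1,20,0,-19,0,1,20,0,-19,0,1]

```text
time: 8.6
ee_pos: [0.5315, 0.1286, 0.0641]
tcp_rot: [-0.488, 0.487, 0.512, -0.512]
wrist_force: [-3.8, 1.4, -0.1]
grip_width: 0.0
```

Emit:
servo_tool:
  rows: [0,0,-2,0,1,0,0,-3,0,1]

```text
time: 8.85
ee_pos: [0.5332, 0.1284, 0.064]
tcp_rot: [0.488, -0.486, -0.512, 0.513]
wrist_force: [-6.8, 3.6, 2.6]
grip_width: 0.0002
```

Emit:
servo_tool:
  rows: [0,0,-2,0,1,0,0,-3,0,1]

```text
time: 9.1
ee_pos: [0.5334, 0.1285, 0.0639]
tcp_rot: [0.49, -0.485, -0.51, 0.515]
wrist_force: [-13.0, 3.4, 9.3]
grip_width: 0.0002
```

```bash
python3 -c "
from h import *
st()
a,d=grab('side','s6');c=a[200:310,300:400];cv2.imwrite('pics/s6c.png',cv2.resize(c,None,fx=5,fy=5,interpolation=2))"
```

```text
9.1 box [0.0029 0.1141] [0.5334 0.1285 0.0639] F [-13.    3.4   9.3] 0.00021947288737890944
```

View pics/s6c.png

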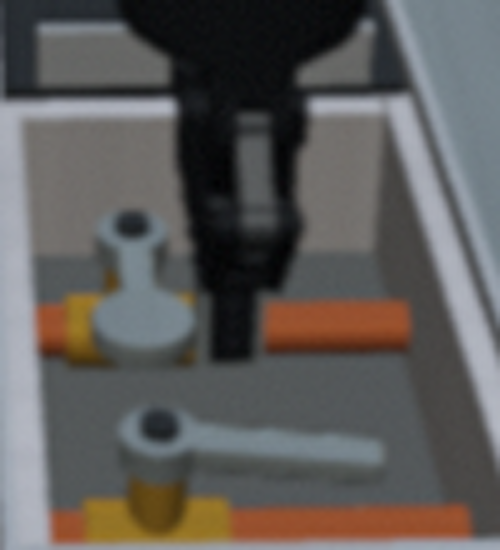

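The handle is square across its pipe and the force rose to 13 N without further motion, so it is on its stop. Retreating sideways, then up.

Emit:
servo_tool:
  rows: [0,0,6,0,1,0,0,16,0,1,0,-15,18,0,1,0,-60,18,0,1,0,-110,18,0,1,0,-160,20,0,1,40,-180,60,0,1,80,-180,100,0,1,120,-180,140,0,1,120,-180,140,0,1]

```text
time: 10.4
ee_pos: [0.3899, 0.2429, 0.2457]
tcp_rot: [-0.486, 0.486, 0.514, -0.513]
wrist_force: [0.5, -0.2, -0.3]
grip_width: -0.0005
```

```bash
python3 -c "
from h import *
st()
a,d=grab('top','t7');cv2.imwrite('pics/t7c.png',cv2.resize(a[90:350,100:500],None,fx=2,fy=2))"
```

```text
10.4 box [-0.1347  0.2356] [0.3899 0.2429 0.2457] F [ 0.5 -0.2 -0.3] -0.0005091415856803757
```

View pics/t7c.png

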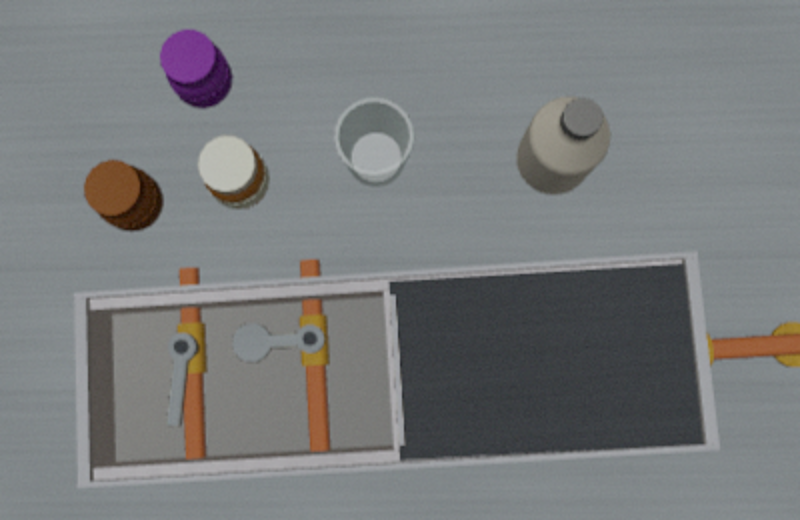

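The top view shows the cover against the far end stop, with its edge at crop column 395. The disc handle runs from hub (311,338) to disc (253,343), parallel to the box's long walls. The plain handle (175,390), beaker, jar and bottle look untouched, and the arm is clear.

```bash
python3 -c "
from station import env
print(env.finish_job())"
```

```text
the job is handed in; nothing more can be done
None
```

I slid the cover to its far stop, pushed the disc handle clockwise onto its stop, moved the arm clear and handed the job in at about 10.4 s. No verdict was reported.

- **Cover:** I pushed it by its turned-up edge with the fingers shut. At the end the push force rose from about 7 to 14 N, and the last top view shows the cover over the deck against the end stop.
- **Disc handle:** the force rose from 7 to 13 N with almost no further motion. In the last top view the handle runs parallel to the box's long walls, so square across its pipe (within about 0.01 rad by eye).
- **Left alone:** the plain handle, beaker, jar and bottle look unmoved in the last picture. I judged this by eye and did not measure it.
- **Disagreement:** the side camera placed both valve hubs about 5 mm too far in box y compared with the given positions. I used the given pivot positions and the top-camera fit of the box for the moves.

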